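# Set the straightedge on the yellow baseline pins

### The job

Slide the steel straightedge across the black pad, keeping it down on the pad, until its long edge presses against both yellow pins at once, then let go and leave it lying there along both pins. Ignore the blue pins, and do not disturb the fossil nodule.

Things in the scene. Friction and masses are not known exactly. Their poses are not given: they have to be found in the camera images.
- straightedge_knob (a point): Centre of the red round knob (26 mm diameter, 40 mm tall) in the middle of the loose steel straightedge: flat bar 260 long, 30 wide, 6 mm thick, 0.4 kg, flat on the black pad (pad top 30 mm above the table). The point is 26 mm above the bar's underside, 56 mm above the table. y along the bar, x across (long edges 15 mm either side), z up. It starts between the yellow and blue pairs of pins.
- yellow_pin_1: Yellow pin: fixed upright cylinder, 14 mm diameter, 22 mm tall, on the black pad. Origin: centre of its foot, 30 mm above the table. The two yellow pins stand 160 mm apart, joined by a thin painted yellow line. A like pair of blue pins stands on the other side of the straightedge; the yellow pair may be the nearer or the farther one.
- yellow_pin_2: The other yellow pin, of the same form and size, origin likewise at the centre of its foot.
- fossil_centre (a point): Centre (half-way up) of a loose grey-brown fossil nodule, round, 56 mm across and 26 mm tall, with a dark brown spiral on top. It sits on the pad near its far edge, beyond the farther pair of pins. Leave it alone.

How it is judged:
By the outcome, as a careful person would: the job done as asked, in the order asked, and still so for the second after the job is handed in, with the robot touching nothing.
It also fails if it takes over 35 s, if anything falls off the work surface, if the arm or the gripper's body presses on something with over 40 N, if the wrist force passes 120 N, or if a joint passes its speed limit or range.

### The arm

A 6-joint arm with a two-finger parallel gripper is mounted at the origin on the work surface. World frame = base frame: x ahead of the robot, y to its left, z up, the work surface at z = 0. Lengths are in m, angles in degrees, forces in N, time in s.
With the tool pointing down it reaches from about 0.35 to 0.975 m from the base axis. Payload 7.1 kg.
Tool frame: the origin (TCP) lies on the mounting face of the last link; the fingertips stand 182 mm ahead of it and the grasp point (between the pads) lies 163 mm ahead of it (r.tcp_to_tips is the distance from the TCP to the fingertips, in m); z points along the fingers, y is the line along which they close (so a half turn about z gives the same grasp; the last joint's range is limited). The gripper opens to 88 mm and grips with 3 to 60 N. Pads are 20 mm wide; open, the fingers measure 115 mm over their backs; the gripper's body (75 mm by 178 mm) begins 61 mm behind the grasp point.
Start: joints at [-1.089, 24.242, 93.386, -0, 62.372, -1.089], TCP at [0.625, 0, 0.405] pointing down, gripper open.
Joint ranges: [-172.04, 172.04], [-51.8, 120.97], [4.93, 147.93], [-75.15, 255.16], [6.16, 154.13], [-145.62, 145.62]. Speed limits (degrees/s): [136.94, 136.94, 172.46, 180, 180, 180].

### API

Orientations are given as [roll, pitch, yaw] about the fixed x, y, z axes, in that order (R = Rz(yaw) Ry(pitch) Rx(roll)).
In Python, from rig import r gives the robot as it stands.
- The arm moves only by the tool carry_out, never from a script. Its argument "deltas" is a list of rows, each a list of 5 numbers: the opening, from -1 (shut) to 1 (fully open), then the shift along the tool's x, y, z in cm, then the turn about the tool's z in degrees. In form: [[fingers, x, y, z, spin], ...]. A call has exactly 8 rows; each row is the pose to reach, as a shift and turn from the pose commanded when the call began, along the tool's axes at that moment; what a row does not reach only later rows make up. A row lasts 1/10 s, in which the tool goes at most 50 mm and 8.59 degrees, less where a joint would pass 70% of its speed; a pose out of reach is approached as far as the arm can. A call with a gripper value outside its range is refused whole. The fingers move at their own pace and stop on an object; "grip_force" is the grip in N (left out, the last holds). Time passes only in rows, so rows that repeat a pose let the fingers close, or fill a call up. It gives the time, the measured TCP pose, the force, the opening and the grip force at its end, in the units of the state.
- r.get_obs(): the state, without advancing time (a new reading comes with each control period).
- r.read_camera(name): name is "scene" or "side" or "wrist"; returns the picture (384x512x3 uint8, blue, green, red); there is no depth.
- r.camera_info(name): a dict with "K" (3x3 intrinsics, pixels), "R" (3x3) and "t" (3): a world point X has camera coordinates R X + t. Camera axes: x right, y down, z forward; pixel columns grow to the right and rows downward; lengths in m; the calibration is good to about 2 mm. The wrist camera is an equidistant fisheye: a pixel r from the principal point sees the ray r / f radians off the axis. A picture is of the moment at which its call begins: read the wrist's pose just before it. camera_info takes no time and is no camera call; for the wrist camera it gives the pose at the moment of the call.
- r.job_done(): hands the job in; it is judged then, once.
The state is a dict: "t": time; "q": joint angles; "qd": joint speeds; "joint_torque": joint torques, N m; "tool_pos": TCP position; "ee_rot": TCP orientation; "ft_force": force on the tool from outside, world axes, zero at the start; "torque": the same for the moment, N m; "grip_width": finger opening in m; "grasp_force": force on a finger pad.
Only numpy, scipy, OpenCV 4.12 (cv2) and the standard library are available. Lean on these libraries where they do the work, as an engineer would, in place of code of your own. Each camera call takes 0.05 s, during which the arm holds its last target. There are 200 camera calls.

## Working session

There is one attempt and no reset: what is moved stays moved. The work goes in short steps, Python scripts to look and compute and a tool call to move; the robot and the scene stay as the last step left them, time stands still between calls to the robot, and variables do not carry over. Pictures are saved under pics/ and viewed, at most 10 in all, crops included, and the job is handed in when it is done.

Besides the shell and the picture viewer there is one more tool, called after ">>>" as name(argument=value, ...) on one line, values as JSON. carry_out: Moves the arm, as the interface text tells. Its arguments: {"type":"object","properties":{"deltas":{"type":"array","items":{"type":"array","items":{"type":"number"}}},"grip_force":{"type":"number"}},"required":["deltas"]}

```bash
mkdir -p pics; python3 - <<'E'
from rig import r
import cv2
o=r.get_obs();print(o['t'],o['tool_pos'],o['ee_rot'],o['grip_width'])
for n in("scene","wrist"):
    i=r.camera_info(n);im=r.read_camera(n);cv2.imwrite(f'pics/{n}0.png',im);print(n,i)
E
```

```text
0.0 [6.24723179e-01 1.79856966e-05 4.03932425e-01] [-1.79914095e+02  3.72502011e-04  8.99988456e+01] 0.08799413445381296
scene {'K': array([[351.35947105,   0.        , 252.0264103 ],
       [  0.        , 351.35947105, 193.47973448],
       [  0.        ,   0.        ,   1.        ]]), 'R': array([[ 0.35939771,  0.93295121, -0.02086421],
       [ 0.61311245, -0.25292454, -0.74841319],
       [-0.70351006,  0.25618588, -0.66290451]]), 't': array([-0.233097  , -0.31108944,  1.14662888])}
wrist {'K': array([[297.31863964,   0.        , 255.32092037],
       [  0.        , 297.31863964, 187.66402455],
       [  0.        ,   0.        ,   1.        ]]), 'R': array([[ 9.99999260e-01, -1.14929460e-03, -3.98909332e-04],
       [-9.91685513e-04, -9.60022196e-01,  2.79922132e-01],
       [-7.04674809e-04, -2.79921529e-01, -9.60022625e-01]]), 't': array([-0.62406433, -0.03382635,  0.390685  ])}
```

View pics/scene0.png

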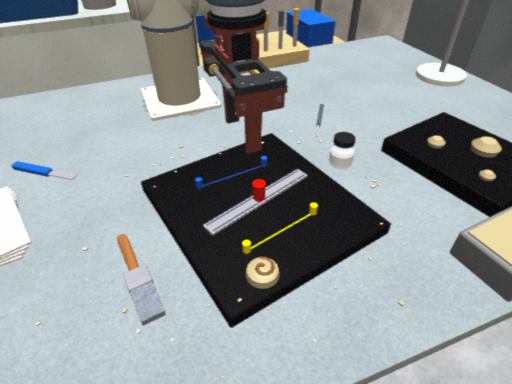

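View pics/wrist0.png

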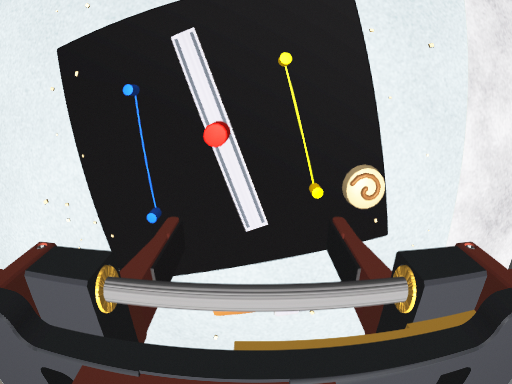

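Scene view: the yellow pins are at about (247,246) and (313,209), the knob at (259,190). In the wrist view the yellow pins are at (285,59) and (317,191), the knob at (216,133). The yellow pair is the far one, and the bar is tilted relative to it.

```bash
cat > h.py <<'E'
import numpy as np, cv2
def ray(n,i,px):
    K=i['K'];p=np.atleast_2d(px).astype(float)
    d=(p-K[:2,2])/K[0,0]
    if n=='wrist':
        th=np.linalg.norm(d,axis=1,keepdims=True);v=np.c_[d/np.maximum(th,1e-9)*np.sin(th),np.cos(th)]
    else: v=np.c_[d,np.ones(len(d))]
    return -i['R'].T@i['t'], v@i['R']
def plane(n,i,px,z):
    c,v=ray(n,i,px);return c+v*((z-c[2])/v[:,2])[:,None]
def tri(a,b):
    A=np.zeros((3,3));y=np.zeros(3);L=[]
    for c,v in(a,b):
        u=v[0]/np.linalg.norm(v[0]);P=np.eye(3)-np.outer(u,u);A+=P;y+=P@c;L.append((P,c))
    X=np.linalg.solve(A,y);return X,[np.linalg.norm(P@(X-c)) for P,c in L]
def blobs(m,k=3,amin=20):
    m=cv2.morphologyEx(m,cv2.MORPH_OPEN,cv2.getStructuringElement(cv2.MORPH_ELLIPSE,(k,k))) if k else m
    n,l,s,c=cv2.connectedComponentsWithStats(m)
    return [(s[j,4],c[j],l==j) for j in sorted(range(1,n),key=lambda j:-s[j,4]) if s[j,4]>=amin]
def masks(im):
    h=cv2.cvtColor(im,cv2.COLOR_BGR2HSV)
    return dict(y=cv2.inRange(h,(22,180,120),(34,255,255)),b=cv2.inRange(h,(98,150,100),(118,255,255)),
      r=cv2.inRange(h,(0,190,150),(6,255,255))|cv2.inRange(h,(174,190,150),(180,255,255)),
      s=cv2.inRange(h,(0,0,90),(180,60,255)))
E
python3 - <<'E'
from h import *; from rig import r
for n in('scene','wrist'):
    im=cv2.imread(f'pics/{n}0.png');m=masks(im)
    for k in'yr':print(n,k,[(a,c.round(1)) for a,c,_ in blobs(m[k],5 if k=='y' else 3)][:4])
    i=r.camera_info(n)
    kn=blobs(m['r'])
    # bar: grey blob touching the knob
    kc=(259,190) if n=='scene' else (216,133)
    mm=m['s']|m['r']
    for a,c,l in blobs(mm,3,200):
        if l[kc[1]-3:kc[1]+4,kc[0]-3:kc[0]+4].any():
            l=l&(m['s']>0)
            ys,xs=np.nonzero(l);P=plane(n,i,np.c_[xs,ys],.036)
            q=cv2.minAreaRect((P[:,:2]*1000).astype(np.float32));print(n,'bar',a,q,cv2.boxPoints(q).round(0).tolist(),P.mean(0))
E
```

```text
scene y [(np.int32(108), array([246.3, 245.8])), (np.int32(84), array([313.1, 207.8]))]
scene r [(np.int32(99), array([258.6, 183.2]))]
wrist y [(np.int32(161), array([315.8, 190.4])), (np.int32(24), array([287.5,  54.5]))]
wrist r [(np.int32(97), array([210.7, 141.5])), (np.int32(41), array([220.9, 124.2]))]
```

```bash
sed -i 's/(22,180,120),(34/(20,130,90),(36/; s/(0,190,150),(6,/(0,140,60),(8,/; s/(174,190,150)/(172,140,60)/; s/(0,0,90),(180,60,255)/(0,0,70),(180,70,255)/' h.py
cat > meas.py <<'E'
from h import *; from rig import r
import sys
def go(ims,infos,near):
    R={}
    for n in ims:
        im,i=ims[n],infos[n];m=masks(im)
        cl=lambda x:cv2.morphologyEx(x,cv2.MORPH_CLOSE,np.ones((5,5)))
        pick=lambda B,p:min(B,key=lambda b:np.hypot(*(b[1]-p)))
        k=near[n]
        ys=[pick(blobs(m['y'],5,12),p) for p in k[1:]]
        kn=pick(blobs(cl(m['r']),3,40),k[0])
        mid=lambda l:(lambda q:np.array(q[0]))(cv2.minAreaRect(np.argwhere(l)[:,::-1].astype(np.float32)))
        R[n]=[mid(kn[2])]+[mid(b[2]) for b in ys]
        print(n,'areas',kn[0],[b[0] for b in ys],np.round(R[n],1).tolist())
        g=cl(m['s'])|cl(m['r'])
        b=pick(blobs(g,3,400),k[0]);l=b[2]&(m['s']>0)
        yy,xx=np.nonzero(l);P=plane(n,i,np.c_[xx,yy],.036)[:,:2]*1000
        q=cv2.minAreaRect(P.astype(np.float32));w=np.linalg.eigh(np.cov(P.T))[1][:,1]
        print(n,'bar area',b[0],'rect',np.round(q[0],1),np.round(q[1],1),'dir deg',np.degrees(np.arctan2(w[1],w[0]))%180,q[2])
        for z,p in zip((.056,.041,.041),R[n]):print('  plane',(plane(n,i,p,z)[0]*1000).round(1))
    if len(ims)==2:
        X=[]
        for j in range(3):
            x,e=tri(*[ray(n,infos[n],R[n][j]) for n in ims]);X.append(x);print('tri',(x*1000).round(1),np.round(np.array(e)*1000,1))
        d=X[2]-X[1];print('pins apart',np.linalg.norm(d)*1000,'dir',np.degrees(np.arctan2(d[1],d[0]))%180)
E
python3 - <<'E'
from meas import *
N=('scene','wrist')
go({n:cv2.imread(f'pics/{n}0.png') for n in N},{n:r.camera_info(n) for n in N},dict(scene=[(259,190),(247,246),(313,209)],wrist=[(216,133),(317,191),(285,59)]))
E
```

```text
scene areas 276 [np.int32(120), np.int32(92)] [[257.7, 189.3], [246.8, 245.8], [313.2, 208.1]]
scene bar area 1710 rect [583.4  41.3] [ 36.6 264.2] dir deg 109.90524330262562 19.937332153320312
  plane [578.7  40.4  56. ]
  plane [697.1 -27.6  41. ]
  plane [656.5 126.6  41. ]
wrist areas 526 [np.int32(170), np.int32(158)] [[216.0, 134.0], [315.6, 190.3], [284.9, 58.7]]
wrist bar area 5514 rect [581.8  43.7] [ 31.7 261.2] dir deg 109.76744719351322 19.869041442871094
  plane [580.5  42.6  56. ]
  plane [697.9 -27.4  41. ]
  plane [657.9 128.5  41. ]
tri [579.9  41.4  56.3] [1.4 1.4]
tri [697.6 -27.5  41.5] [0.3 0.3]
tri [657.3 127.4  41.7] [1.1 1.1]
pins apart 160.02548621161307 dir 104.58576140718601
```

Everything agrees: pin spacing 160.0 mm, heights as given, and bar 260 × 31 mm. The knob is at (581, 43), the bar runs at 109.8° and the pins at 104.5°. Next I hover aligned to the bar, then descend.

>>> carry_out(deltas=[[1, 1.5, -1.5, 2, -7], [1, 3, -3, 5, -14], [1, 4.3, -4.4, 8, -19.8], [1, 4.3, -4.4, 10, -19.8], [1, 4.3, -4.4, 10, -19.8], [1, 4.3, -4.4, 10, -19.8], [1, 4.3, -4.4, 10, -19.8], [1, 4.3, -4.4, 10, -19.8]], grip_force=25)

```text
t: 0.9
tool_pos: [0.5817, 0.0428, 0.306]
ee_rot: [179.9, 0.0, 109.8]
ft_force: [-0.2, -0.1, 0.3]
grip_width: 0.0876
grasp_force: 0.0
```

```bash
python3 - <<'E'
from rig import r
import cv2
from h import *
o=r.get_obs();print(o['tool_pos'],o['ee_rot'],o['ft_force'])
i=r.camera_info('wrist');im=r.read_camera('wrist');cv2.imwrite('pics/w1.png',im)
m=masks(im)['r']
for a,c,l in blobs(cv2.morphologyEx(m,cv2.MORPH_CLOSE,np.ones((5,5))),3,200)[:4]:print(a,c,plane('wrist',i,c,.06))
E
```

```text
[0.58166514 0.04278308 0.30595492] [1.79874426e+02 3.80058230e-02 1.09767639e+02] [-0.18127782 -0.09608693  0.26865778]
1240 [361.6516129  252.56129032] [[0.68971753 0.02704158 0.06      ]]
1238 [127.65105008 378.24232633] [[ 0.50879334 -0.24806151  0.06      ]]
1212 [149.17986799 252.48514851] [[ 0.50872091 -0.03734666  0.06      ]]
1200 [488.46583333 271.32833333] [[0.87198394 0.04799161 0.06      ]]
```

View pics/w1.png

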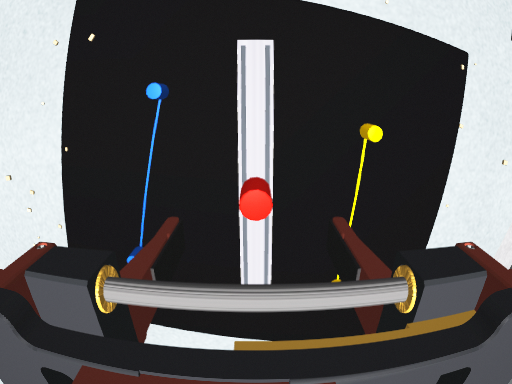

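The knob is at about (256,203), centred between the fingers, and the bar is vertical in the picture, so the alignment is good. Now I descend and grip.

>>> carry_out(deltas=[[1, 0, 0, 2, 0], [1, 0, 0, 4.5, 0], [1, 0, 0, 6.5, 0], [1, 0, 0, 7.8, 0], [1, 0, 0, 8.3, 0], [1, 0, 0, 8.3, 0], [1, 0, 0, 8.3, 0], [1, 0, 0, 8.3, 0]])

```text
t: 1.75
tool_pos: [0.5814, 0.043, 0.2226]
ee_rot: [179.9, 0.0, 109.8]
ft_force: [0.0, -0.5, 0.1]
grip_width: 0.0882
grasp_force: 0.0
```

>>> carry_out(deltas=[[-1, 0, 0, 0, 0], [-1, 0, 0, 0, 0], [-1, 0, 0, 0, 0], [-1, 0, 0, 0, 0], [-1, 0, 0, 0, 0], [-1, 0, 0, 0, 0], [-1, 0, 0, 0, 0], [-1, 0, 0, 0, 0]], grip_force=25)

```text
t: 2.55
tool_pos: [0.5811, 0.043, 0.2217]
ee_rot: [180.0, 0.0, 109.8]
ft_force: [1.1, 0.4, -0.6]
grip_width: 0.0275
grasp_force: 0.8
```

>>> carry_out(deltas=[[-1, 0, 0, 0, 0], [-1, 0, 0, 0, 0], [-1, -0.2, 0.5, 0, 0.5], [-1, -0.5, 1.2, 0, 1.2], [-1, -0.8, 2, 0, 2], [-1, -1.1, 2.8, 0, 2.6], [-1, -1.3, 3.4, 0, 3], [-1, -1.3, 3.4, 0, 3]])

```text
t: 3.35
tool_pos: [0.6179, 0.0423, 0.2217]
ee_rot: [180.0, 0.0, 106.8]
ft_force: [-0.5, 0.4, 0.6]
grip_width: 0.0254
grasp_force: 25.0
```

```bash
python3 - <<'E'
from rig import r
import cv2
o=r.get_obs();print(o['ft_force'],o['torque'])
a=r.read_camera('scene');b=r.read_camera('side')
cv2.imwrite('pics/s2.png',cv2.resize(a[120:310,130:400],None,fx=2.5,fy=2.5));cv2.imwrite('pics/side2.png',b)
E
```

```text
[-0.46534036  0.3899278   0.55587154] [-0.04548717 -0.02966443 -0.06168588]
```

View pics/side2.png

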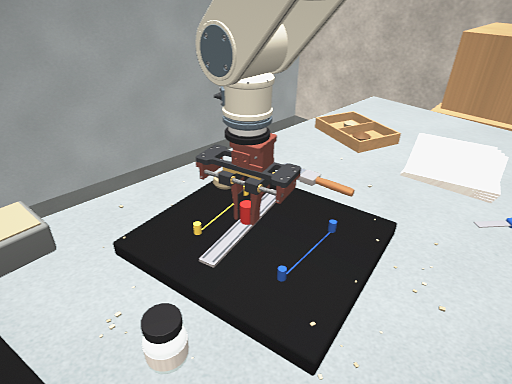

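The side view shows the bar flat on the pad, knob gripped, moving towards the yellow pins. I go on to about 4 mm short of contact.

>>> carry_out(deltas=[[-1, -0.1, 0.4, 0, 0.3], [-1, -0.3, 1, 0, 0.8], [-1, -0.4, 1.6, 0, 1.2], [-1, -0.6, 2.2, 0, 1.7], [-1, -0.7, 2.8, 0, 2.1], [-1, -0.8, 3.3, 0, 2.3], [-1, -0.8, 3.3, 0, 2.3], [-1, -0.8, 3.3, 0, 2.3]])

```text
t: 4.25
tool_pos: [0.6511, 0.0442, 0.2217]
ee_rot: [-180.0, -0.0, 104.5]
ft_force: [-1.1, -1.6, 2.3]
grip_width: 0.0254
grasp_force: 25.0
```

>>> carry_out(deltas=[[-1, 0, 0.05, 0, 0], [-1, 0, 0.1, 0, 0], [-1, 0, 0.15, 0, 0], [-1, 0, 0.2, 0, 0], [-1, 0, 0.25, 0, 0], [-1, 0, 0.3, 0, 0], [-1, 0, 0.3, 0, 0], [-1, 0, 0.3, 0, 0]])

```text
t: 5.05
tool_pos: [0.6533, 0.0447, 0.2217]
ee_rot: [-179.9, -0.0, 104.5]
ft_force: [-5.5, -1.6, 7.1]
grip_width: 0.0256
grasp_force: 25.0
```

```bash
python3 - <<'E'
from rig import r
import cv2
o=r.get_obs();print(o['t'],o['ft_force'],o['torque'],o['tool_pos'])
a=r.read_camera('wrist');b=r.read_camera('side')
cv2.imwrite('pics/w3.png',a);cv2.imwrite('pics/side3.png',cv2.resize(b[160:290,160:320],None,fx=4,fy=4))
E
```

```text
5.05 [-5.49214613 -1.63575835  7.08507409] [-0.2147707   0.95935228  0.02383124] [0.65331043 0.04473195 0.22171403]
```

View pics/side3.png

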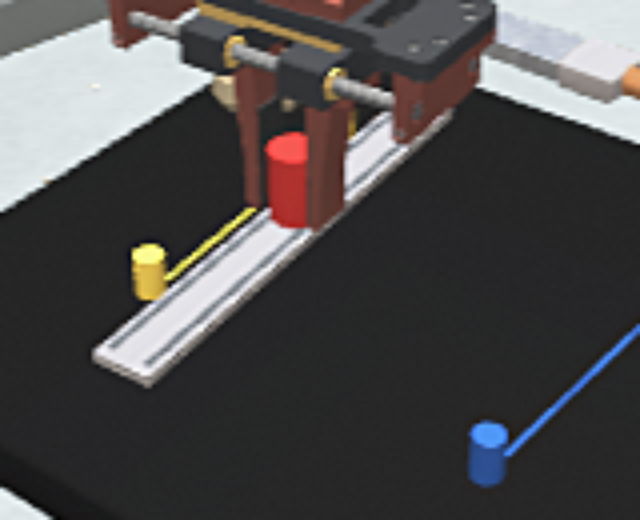

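>>> carry_out(deltas=[[-1, 0, 0.05, 0, 0], [-1, 0, 0.1, 0, 0], [-1, 0, 0.15, 0, 0], [-1, 0, 0.2, 0, 0], [-1, 0, 0.2, 0, 0], [-1, 0, 0.2, 0, 0], [-1, 0, 0.2, 0, 0], [-1, 0, 0.2, 0, 0]])

```text
t: 5.95
tool_pos: [0.6552, 0.0452, 0.2217]
ee_rot: [-179.9, -0.0, 104.5]
ft_force: [-5.6, -1.0, 6.9]
grip_width: 0.0256
grasp_force: 25.0
```

```bash
python3 - <<'E'
from rig import r
import cv2
o=r.get_obs();print(o['t'],o['ft_force'],o['torque'],o['tool_pos'])
a=r.read_camera('wrist');c=r.read_camera('scene')
cv2.imwrite('pics/w4.png',cv2.resize(cv2.hconcat([a[20:260,130:390],c[150:270,210:340].repeat(2,0).repeat(2,1)]),None,fx=1.5,fy=1.5))
E
```

```text
5.95 [-5.61951415 -1.04711714  6.87131048] [-0.2258784   0.94761909  0.00888453] [0.65523816 0.04519492 0.22172786]
```

View pics/w4.png

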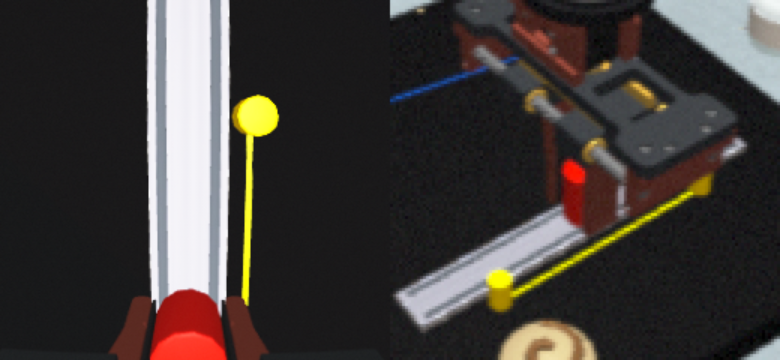

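The gap to the yellow pin at (257,117) is still a millimetre or so. The constant 5.7 N is sliding friction, so I keep creeping.

>>> carry_out(deltas=[[-1, 0, 0.03, 0, 0], [-1, 0, 0.06, 0, 0], [-1, 0, 0.09, 0, 0], [-1, 0, 0.12, 0, 0], [-1, 0, 0.15, 0, 0], [-1, 0, 0.15, 0, 0], [-1, 0, 0.15, 0, 0], [-1, 0, 0.15, 0, 0]])

```text
t: 6.85
tool_pos: [0.6567, 0.0456, 0.2217]
ee_rot: [-179.8, -0.0, 104.5]
ft_force: [-5.9, -1.1, 6.7]
grip_width: 0.0254
grasp_force: 25.0
```

>>> carry_out(deltas=[[-1, 0, 0.03, 0, 0], [-1, 0, 0.06, 0, 0], [-1, 0, 0.09, 0, 0], [-1, 0, 0.1, 0, 0], [-1, 0, 0.1, 0, 0], [-1, 0, 0.1, 0, 0], [-1, 0, 0.1, 0, 0], [-1, 0, 0.1, 0, 0]])

```text
t: 7.65
tool_pos: [0.6571, 0.0456, 0.2217]
ee_rot: [-179.7, -0.0, 104.5]
ft_force: [-8.8, -2.0, 9.7]
grip_width: 0.0255
grasp_force: 25.0
```

```bash
python3 - <<'E'
from rig import r
o=r.get_obs();print(o['t'],o['ft_force'],o['torque'],o['tool_pos'])
E
```

```text
7.65 [-8.78756304 -2.01437375  9.68436738] [-0.4448367   1.45896567 -0.01925199] [0.6570976  0.04564804 0.22172121]
```

>>> carry_out(deltas=[[-1, 0, 0.03, 0, 0], [-1, 0, 0.06, 0, 0], [-1, 0, 0.09, 0, 0], [-1, 0, 0.12, 0, 0], [-1, 0, 0.15, 0, 0], [-1, 0, 0.15, 0, 0], [-1, 0, 0.15, 0, 0], [-1, 0, 0.15, 0, 0]])

```text
t: 8.45
tool_pos: [0.6577, 0.0458, 0.2217]
ee_rot: [-179.6, -0.0, 104.5]
ft_force: [-12.6, -3.6, 14.0]
grip_width: 0.0258
grasp_force: 25.0
```

```bash
python3 - <<'E'
from rig import r
import cv2
o=r.get_obs();print(o['t'],o['ft_force'],o['torque'],o['tool_pos'],o['ee_rot'])
a=r.read_camera('wrist');c=r.read_camera('scene');s=r.read_camera('side')
Z=lambda x,y,i,n=3:cv2.resize(i[y-33:y+33,x-44:x+44],None,fx=4,fy=4,interpolation=cv2.INTER_CUBIC)
cv2.imwrite('pics/w5.png',cv2.vconcat([cv2.hconcat([Z(216,98,a),Z(250,245,c)]),cv2.hconcat([Z(310,210,c),Z(205,228,s)])]))
E
```

```text
8.45 [-12.5931032   -3.56104004  14.03701952] [-0.72302172  2.27000895  0.06225882] [0.65774973 0.04580891 0.2217459 ] [-1.79580093e+02 -3.75289786e-02  1.04512928e+02]
```

View pics/w5.png

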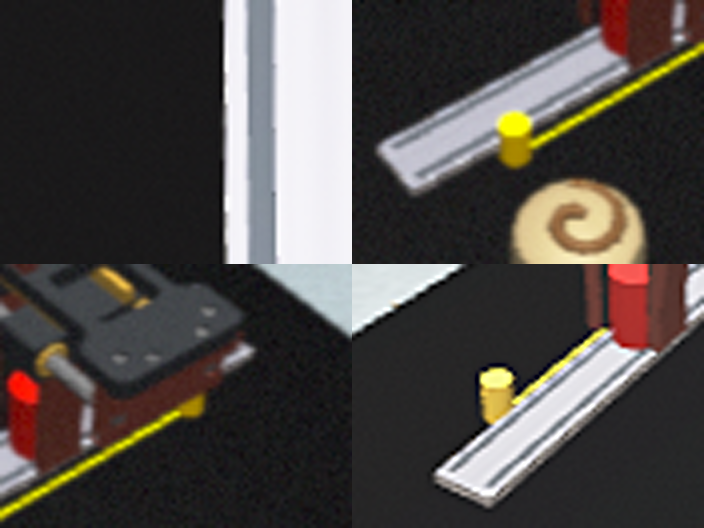

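```bash
cat > gap.py <<'E'
from h import *; from rig import r
def edge(n,im,i,box):   # bar line (far edge) by fit of extreme n-side pixels, pins by blob
    m=masks(im);x0,y0,x1,y1=box
    s=np.zeros_like(m['s']);s[y0:y1,x0:x1]=m['s'][y0:y1,x0:x1]
    b=blobs(s,3,100)[0];cs,_=cv2.findContours(b[2].astype(np.uint8),cv2.RETR_EXTERNAL,cv2.CHAIN_APPROX_NONE)
    P=plane(n,i,max(cs,key=len)[:,0,:],.036)[:,:2]*1000
    nn=np.array([np.cos(np.radians(14.5)),np.sin(np.radians(14.5))]);u=np.array([-nn[1],nn[0]])
    t,d=P@u,P@nn;B=np.round(t/6);f=[(t[B==k][np.argmax(d[B==k])],d[B==k].max()) for k in np.unique(B)[1:-1]]
    f=np.array(f);c=np.polyfit(f[:,0],f[:,1],1)
    for _ in range(4):
        e=abs(f[:,1]-np.polyval(c,f[:,0]));k=e<max(1,1.5*np.median(e));c=np.polyfit(f[k,0],f[k,1],1)
    print(n,'slope deg',np.degrees(np.arctan(c[0])),'used',k.sum(),len(f),'t range',f[:,0].min().round(),f[:,0].max().round())
    for a,cc,l in blobs(m['y'],5,25):
        q=cv2.minAreaRect(np.argwhere(l)[:,::-1].astype(np.float32))[0]
        p=plane(n,i,q,.041)[0,:2]*1000
        if 600<p[0]<750 and abs(p@nn-668)<25: print('  pin',a,np.round(q,1),p.round(1),'t',(p@u).round(1),'centre-edge',(p@nn-np.polyval(c,p@u)).round(2))
E
python3 - <<'E'
from gap import *
w=r.camera_info('wrist');a=r.read_camera('wrist');edge('wrist',a,w,(190,30,300,215))
c=r.read_camera('scene');edge('scene',c,r.camera_info('scene'),(190,150,340,260))
cv2.imwrite('pics/w6.png',cv2.resize(a[40:240,200:340],None,fx=3,fy=3,interpolation=cv2.INTER_CUBIC))
E
```

```text
wrist slope deg -0.21870963995161058 used 17 17 t range -100.0 -3.0
  pin 1156 [297.5 148. ] [665.5 101.6] t -68.3 centre-edge 8.31
  pin 346 [282.3 327.7] [693.6 -22.9] t -195.8 centre-edge 3.91
  pin 49 [307.5 287. ] [699.   16.3] t -159.2 centre-edge 19.11
  pin 47 [307.3 317.1] [707.9  -9.1] t -186.1 centre-edge 21.22
scene slope deg -0.07018094302270772 used 16 19 t range -244.0 -140.0
  pin 104 [247.5 246.5] [699.  -27.1] t -201.3 centre-edge 5.06
```

View pics/w6.png

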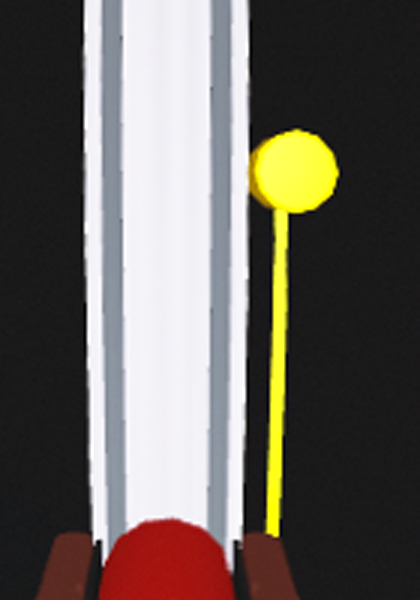

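Pin 2 (at (295,170) in the crop) now appears to touch the bar edge. One more small press will check that the force climbs without a yaw moment, which would mean both pins carry load.

>>> carry_out(deltas=[[-1, 0, 0.03, 0, 0], [-1, 0, 0.06, 0, 0], [-1, 0, 0.09, 0, 0], [-1, 0, 0.12, 0, 0], [-1, 0, 0.15, 0, 0], [-1, 0, 0.15, 0, 0], [-1, 0, 0.15, 0, 0], [-1, 0, 0.15, 0, 0]])

```text
t: 9.5
tool_pos: [0.6583, 0.0459, 0.2218]
ee_rot: [-179.4, -0.1, 104.5]
ft_force: [-17.0, -5.6, 18.1]
grip_width: 0.0262
grasp_force: 25.0
```

```bash
python3 - <<'E'
from gap import *
o=r.get_obs();print(o['t'],o['ft_force'],o['torque'],o['tool_pos'],o['ee_rot'])
from scipy.spatial.transform import Rotation as R
print(o['tool_pos']+R.from_euler('xyz',o['ee_rot'],degrees=True).apply([0,0,.163]))
w=r.camera_info('wrist');a=r.read_camera('wrist');edge('wrist',a,w,(190,30,300,215))
E
```

```text
9.5 [-17.02263988  -5.58352634  18.12594507] [-0.95649088  3.05597272 -0.00516962] [0.65834414 0.04592888 0.22176077] [-1.79411239e+02 -5.18332211e-02  1.04517737e+02]
[0.65668572 0.04565175 0.05876944]
wrist slope deg -0.10613489608724667 used 17 17 t range -104.0 -3.0
  pin 1140 [297.5 146.5] [665.3 102.4] t -67.4 centre-edge 8.38
  pin 336 [282.2 329.3] [694.1 -24.3] t -197.3 centre-edge 4.29
  pin 43 [307.1 317.5] [708.   -9.4] t -186.4 centre-edge 21.45
```

The grasp point has stopped at (656.7, 45.7), the force rises linearly and the yaw moment is about 0, so both pins are in contact. I ease off part of the press, without pulling, and release.

>>> carry_out(deltas=[[-1, 0, -0.05, 0, 0], [-1, 0, -0.1, 0, 0], [-1, 0, -0.15, 0, 0], [-1, 0, -0.2, 0, 0], [-1, 0, -0.25, 0, 0], [-1, 0, -0.3, 0, 0], [-1, 0, -0.3, 0, 0], [-1, 0, -0.3, 0, 0]])

```text
t: 10.35
tool_pos: [0.6572, 0.0457, 0.2217]
ee_rot: [-179.8, -0.0, 104.5]
ft_force: [-8.1, -2.6, 9.1]
grip_width: 0.0254
grasp_force: 25.0
```

>>> carry_out(deltas=[[0.0, 0, 0, 0, 0], [0.0, 0, 0, 0, 0], [0.0, 0, 0, 0, 0], [0.0, 0, 0, 0, 0], [0.0, 0, 0, 0, 0], [0.0, 0, 0, 0, 0], [0.0, 0, 0, 0, 0], [0.0, 0, 0, 0, 0]])

```text
t: 11.15
tool_pos: [0.6586, 0.0461, 0.2217]
ee_rot: [180.0, 0.0, 104.5]
ft_force: [0.0, 0.2, -0.0]
grip_width: 0.0439
grasp_force: 0.0
```

```bash
python3 - <<'E'
from gap import *
o=r.get_obs();print(o['t'],o['ft_force'],o['torque'],o['tool_pos'],o['ee_rot'],o['grip_width'])
w=r.camera_info('wrist');a=r.read_camera('wrist');edge('wrist',a,w,(190,30,300,215))
E
```

```text
11.15 [ 0.00078062  0.1531427  -0.00040866] [0.01235477 0.00526839 0.01693225] [0.65855691 0.04607591 0.22168056] [1.79998670e+02 1.36973780e-03 1.04500572e+02] 0.043891303806418716
wrist slope deg -0.08617578799088448 used 17 17 t range -103.0 -3.0
  pin 661 [293.  97.] [657.8 128.4] t -40.4 centre-edge 7.68
  pin 444 [282.5 329. ] [696.3 -23.7] t -197.3 centre-edge 6.68
  pin 178 [288. 172.] [666.3  87.7] t -81.9 centre-edge 5.64
  pin 167 [289. 134.] [661.  108.3] t -60.6 centre-edge 5.74
  pin 127 [287. 208.] [671.7  67. ] t -103.3 centre-edge 5.65
  pin 82 [286.  235.5] [676.1  49.9] t -120.9 centre-edge 5.67
  pin 27 [284. 278.] [683.8  20.3] t -151.6 centre-edge 5.63
```

The fingers are free and the force is zero. I rise straight up.

>>> carry_out(deltas=[[0.0, 0, 0, -1, 0], [0.0, 0, 0, -3, 0], [0.0, 0, 0, -6, 0], [0.0, 0, 0, -10, 0], [0.0, 0, 0, -14, 0], [0.0, 0, 0, -18, 0], [0.0, 0, 0, -18, 0], [0.0, 0, 0, -18, 0]])

```text
t: 12.0
tool_pos: [0.6585, 0.046, 0.4035]
ee_rot: [179.8, 0.0, 104.5]
ft_force: [0.2, -0.5, -0.2]
grip_width: 0.0437
grasp_force: 0.0
```

>>> carry_out(deltas=[[0.0, 0, -4, 0, 0], [0.0, 0, -8, 0, 0], [0.0, 0, -12, 0, 0], [0.0, 0, -12, 0, 0], [0.0, 0, -12, 0, 0], [0.0, 0, -12, 0, 0], [0.0, 0, -12, 0, 0], [0.0, 0, -12, 0, 0]])

```text
t: 12.8
tool_pos: [0.5432, 0.0162, 0.4014]
ee_rot: [-180.0, -0.0, 104.5]
ft_force: [0.1, -0.3, 0.1]
grip_width: 0.0439
grasp_force: 0.0
```

```bash
python3 - <<'E'
from meas import *
import gap
w=r.camera_info('wrist');a=r.read_camera('wrist');c=r.read_camera('scene')
cv2.imwrite('pics/w8.png',a);cv2.imwrite('pics/s8.png',c)
gap.edge('scene',c,r.camera_info('scene'),(190,170,345,260));gap.edge('wrist',a,w,(200,20,420,235))
Z=lambda i,x,y:cv2.resize(i[y:y+100,x:x+130],None,fx=3,fy=4.5)
cv2.imwrite('pics/z8.png',cv2.resize(cv2.hconcat([c[170:290,200:360].repeat(3,0).repeat(3,1),a[0:240,250:410].repeat(2,0).repeat(2,1)[:360]]),None,fx=.99,fy=.99) )
E
```

```text
scene slope deg -0.13641292876206523 used 35 42 t range -244.0 -3.0
  pin 104 [247.5 246.5] [699.  -27.1] t -201.3 centre-edge 5.04
  pin 78 [313.5 208.5] [657.7 126.6] t -42.1 centre-edge 3.92
wrist slope deg -0.09966817863948901 used 31 36 t range -206.0 4.0
  pin 170 [373. 105.] [658.8 128.1] t -41.0 centre-edge 8.14
  pin 160 [361.3 230.3] [698. -28.] t -201.9 centre-edge 6.69
  pin 27 [340. 281.] [ 698.3 -109.2] t -280.5 centre-edge -13.47
```

View pics/w8.png

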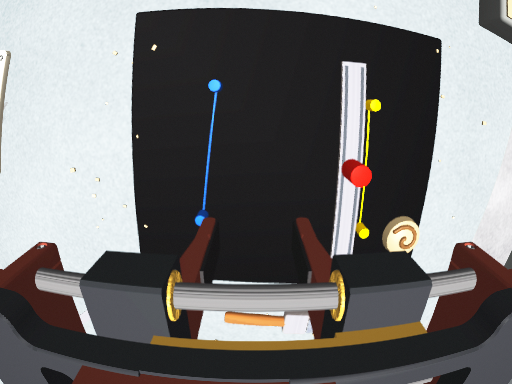

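The wrist view shows the straightedge lying along both yellow pins, at (375,105) and (363,232). The fossil at (401,236) is untouched and the arm is clear. Averaged over the two views, the pin-to-edge distances match to within 0.1 mm.

```bash
python3 -c "
from rig import r
print(r.job_done())"
```

```text
the job is handed in; nothing more can be done
None
```

The straightedge was slid across the pad and pressed against both yellow pins, then released and left lying along them; the arm is clear, the fossil was not touched, and the job was handed in at about 13 s.

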